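# Set out the painting station

### The job

Set out the painting station: stand the three paint jars with colour dabs on their lids upright in the wells of the wooden rack, light to dark away from the blue rinse tub at the rack's end: yellow in the well nearest the tub, red in the middle, blue in the well farthest from it. Lay the blue-handled brush on the small brush rest, centred along both supports and between their raised ears, with its bristles towards the tub. Leave the tub standing where it is and never let a jar fall over.

Things in the scene. Friction and masses are not known exactly. Their poses are not given: they have to be found in the camera images.
- jar_yellow: closed paint jar, yellow collar and band, off-white screw lid with a dab of yellow paint on top; 60 mm diameter (lid 58 mm), 74 mm tall, 0.12 kg; origin at the centre of its underside, z up; stands loose on the table; can be gripped across the lid and upper body from above
- jar_red: closed paint jar, red collar and band, off-white screw lid with a dab of red paint on top; 60 mm diameter (lid 58 mm), 74 mm tall, 0.12 kg; origin at the centre of its underside, z up; stands loose on the table; can be gripped across the lid and upper body from above
- jar_blue: closed paint jar, blue collar and band, off-white screw lid with a dab of blue paint on top; 60 mm diameter (lid 58 mm), 74 mm tall, 0.12 kg; origin at the centre of its underside, z up; stands loose on the table; can be gripped across the lid and upper body from above
- brush: flat brush, blue handle, steel ferrule, yellow-stained bristles; 186 mm long, 26 mm wide, 15 mm thick, 0.06 kg, lying flat and loose on the table. Origin at mid-length on the underside, z up; length along x: bristles to -x (tip x = -93 mm, ferrule -52 to -24), handle to +x (22 mm wide from x = -23 to 31, then 13 mm). Grip across the handle at x = 0 to 25 mm.
- rack: wooden jar rack fixed to the table, 106 mm deep (x), 304 mm long (y); three round wells 70 mm across in a row, centres at x = 0, y = -90, 0, +90 mm. Origin at the centre of its underside, z up, -x side to the robot. Wells' floor at z = 10 mm, upper deck's top at z = 34 mm, end cheeks' tops at z = 40 mm.
- brush_rest: small wooden brush rest fixed to the table in front of the rack: two upright saddles at y = -42 and +42 mm, each 10 mm thick (y), 64 mm wide (x). Origin at the centre of its underside, z up. The brush lies along y on the saddles' tops (z = 24 mm) between raised ears (44 mm apart in x, tops z = 40 mm); between the saddles only a foot board 8 mm high.
- rinse_tub: open blue plastic rinse tub, 76 mm across the rim, 98 mm tall, empty, loose, about 220 mm from the rack's centre beyond its +y or its -y end (a roll of masking tape, 103 mm across, 25 mm tall, lies beyond the other end); origin at the centre of its underside, z up
Things that resemble listed ones, but are neither listed nor needed, are in the scene too. Leave any orange or turquoise look-alike of the jar_yellow alone. Leave any turquoise look-alike of the jar_blue alone.

How it is judged:
By the outcome, as a careful person would: the job done as asked, in the order asked, and still so for the second after the job is handed in, with the robot touching nothing.
It also fails if it takes over 99 s, if anything falls off the work surface, if the arm or the gripper's body presses on something with over 40 N, if the wrist force passes 120 N, or if a joint passes its speed limit or range.

### The arm

A 6-joint arm with a two-finger parallel gripper is mounted at the origin on a cart in front of the work surface, level with it; the furniture and walls round the work are solid. World frame = base frame: x ahead of the robot, y to its left, z up, the work surface at z = 0. Lengths are in m, angles in rad, forces in N, time in s.
With the tool pointing down it reaches from about 0.375 to 0.975 m from the base axis. Payload 3.8 kg.
Tool frame: the origin (TCP) lies at the very end of the fingers, on their centre line; the grasp point (between the pads) lies 19 mm behind it; z points along the fingers, y is the line along which they close (so a half turn about z gives the same grasp; the last joint's range is limited). The gripper opens to 85 mm and grips with 20 to 120 N. Pads are 22 mm wide; open, the fingers measure 114 mm over their backs; the gripper's body (76 mm by 85 mm) begins 54 mm behind the grasp point. The pads swing forward as they close: fully open they stand 13 mm farther back than shut.
Start: joints at [1.227, 0.264, 1.604, -0, 1.274, -0.037], TCP at [0.204, 0.643, 0.21] pointing down, gripper open.
Joint ranges: [-2.63, 2.63], [-0.94, 2.18], [0.31, 2.57], [-1.31, 4.45], [0, 2.66], [-2.55, 2.55]. Speed limits (rad/s): [2.57, 2.57, 3.14, 3.14, 3.14, 3.14].

### API

Orientations are given as a rotation vector (axis times angle).
In Python, from workcell import bot gives the robot as it stands. The module is installed in compiled form; this text tells all that it offers.
- The arm moves only by the tool jog_arm, called after "Call:" in YAML: its name, and indented under it one key for each argument. Schema: {"type":"object","properties":{"steps":{"type":"array","items":{"type":"array","items":{"type":"array","items":{"type":"number"},"minItems":4,"maxItems":4},"minItems":1,"maxItems":5},"minItems":1,"maxItems":1},"finger_gap":{"type":"number"},"grip_force":{"type":"number"},"only":{"type":"string"},"quiet":{"type":"boolean"},"lines":{"type":"string"}},"required":["steps"],"additionalProperties":false}. steps is a list that holds a single list of rows (three levels of brackets), with 1 to 5 rows, each of 4 numbers: dx, dy, dz in m, then a turn about the tool's z in rad; each row shifts and turns the commanded pose from where the row before left it, along the tool's axes as they then stand; what a row does not reach is not made up. A row lasts 1/8 s, in which the tool goes at most 0.0625 m and 0.188 rad, less where a joint would pass 70% of its speed; a pose out of reach is approached as far as the arm can. finger_gap is the opening from 0.0 (shut) to 1.0 (fully open), set as the call begins (left out keeps the last). The fingers move at their own pace and stop on an object; grip_force is the grip in N (left out, the last holds). Time passes only in rows, so rows that do not move let the fingers close. The tool returns the time, the measured TCP pose, the force, the opening and the grip force at its end. only (a regular expression) keeps the lines of the reply that match it, lines (a string "A,B") keeps lines A to B, and quiet returns only ok. Input that does not fit is refused with a message, and nothing moves.
- bot.read_state(): the state, without advancing time (a new reading comes with each control period).
- bot.read_camera(name): name is "scene" or "top" or "wrist"; returns the picture (480x640x3 uint8, red, green, blue); there is no depth.
- bot.camera_info(name): a dict with "intrinsics" (3x3 intrinsics, pixels), "extrinsics" (4x4, takes a point from camera to world coordinates). Camera axes: x right, y down, z forward; pixel columns grow to the right and rows downward; lengths in m; the calibration is good to about 2 mm. A picture is of the moment at which its call begins: read the wrist's pose just before it. camera_info takes no time and is no camera call; for the wrist camera it gives the pose at the moment of the call.
- bot.finish_job(): hands the job in; it is judged then, once.
Trained networks look in the newest picture that a camera, given by its name, has taken for a name from the list of things; names that differ only in an ending like _2 or _b are one class to them, and where a whole thing is asked for, a point or a joint stands for the part that bears it (a point fixed in the world has none). Each returns a list of dicts, best first, with "conf" (0 to 1); they miss things now and then, are a little off and sometimes report something else, mostly with a low value. They report only what shows in the picture. A call takes as long as a camera call. They do not tell look-alikes from the thing itself.
- bot.search_frame(camera, thing): "box" ([left, top, right, bottom] in pixels, round what is visible of it).
- bot.regions_of(camera, thing): "pixels" (480x640 bool, what is visible of it) and "box" ([left, top, right, bottom] in pixels, round what is visible of it).
- bot.spot_point(camera, thing): "pixel" ([row, column] in pixels: a listed point, or the origin of a listed thing).
The state is a dict: "time": time; "q": joint angles; "joint_vel": joint speeds; "joint_torque": joint torques, N m; "tool_pos": TCP position; "tcp_rot": TCP orientation; "wrist_force": force on the tool from outside, world axes, zero at the start; "torque": the same for the moment, N m; "width": opening from 0.0 (shut) to 1.0 (fully open); "grip_force": force on a finger pad.
Only numpy, scipy, OpenCV 4.12 (cv2) and the standard library are available. Lean on these libraries where they do the work, as an engineer would, in place of code of your own. Each camera call takes 0.05 s, during which the arm holds its last target. There are 200 camera calls.

## Working session

There is one attempt and no reset: what is moved stays moved. The work goes in short steps, Python scripts to look and compute and a tool call to move; the robot and the scene stay as the last step left them, time stands still between calls to the robot, and variables do not carry over. Pictures are saved under pics/ and viewed, at most 16 in all, crops included, and the job is handed in when it is done.

```bash
mkdir -p pics
```

Run:
```python
from workcell import bot
import cv2,numpy as np
s=bot.read_state();print(s['time'],s['tool_pos'],s['tcp_rot'],s['width'])
for n in ('top','scene'):
    im=bot.read_camera(n);cv2.imwrite(f'pics/{n}0.png',im[:,:,::-1])
    i=bot.camera_info(n);print(n,np.round(i['intrinsics'],1).tolist(),np.round(i['extrinsics'],3).tolist())
    if n=='top':
        for t in ['jar_yellow','jar_red','jar_blue','brush','rack','brush_rest','rinse_tub']:
            print(t,[(round(d['conf'],2),np.round(d['box']).tolist()) for d in bot.search_frame(n,t)],[(round(d['conf'],2),np.round(d['pixel']).tolist()) for d in bot.spot_point(n,t)])
```

```text
0.0 [0.20357607 0.64274038 0.20834762] [-0.47993371 -3.1042663   0.00350577] 1.0015642204573865
top [[542.6, 0.0, 319.6], [0.0, 542.6, 240.9], [0.0, 0.0, 1.0]] [[-0.026, -0.992, 0.127, 0.355], [-1.0, 0.026, 0.001, 0.034], [-0.004, -0.127, -0.992, 1.401], [0.0, 0.0, 0.0, 1.0]]
jar_yellow [(0.86, [137.0, 294.0, 164.0, 319.0]), (0.56, [170.0, 199.0, 205.0, 231.0]), (0.55, [152.0, 247.0, 184.0, 271.0])] [(0.74, [260.0, 175.0]), (0.6, [305.0, 156.0]), (0.6, [216.0, 190.0])]
jar_red [(0.96, [226.0, 268.0, 253.0, 293.0])] [(0.8, [281.0, 241.0])]
jar_blue [(0.89, [413.0, 272.0, 443.0, 302.0]), (0.8, [372.0, 284.0, 400.0, 308.0])] [(0.93, [294.0, 383.0]), (0.73, [286.0, 424.0])]
brush [(0.7, [478.0, 215.0, 508.0, 284.0])] [(0.75, [250.0, 490.0])]
rack [(0.71, [267.0, 186.0, 391.0, 231.0])] [(0.94, [209.0, 327.0])]
brush_rest [(0.94, [310.0, 248.0, 356.0, 278.0])] [(0.87, [265.0, 334.0])]
rinse_tub [(0.68, [222.0, 189.0, 255.0, 220.0])] [(0.91, [209.0, 243.0])]
scene [[440.4, 0.0, 317.1], [0.0, 440.4, 238.7], [0.0, 0.0, 1.0]] [[0.681, -0.524, 0.511, -0.03], [-0.732, -0.497, 0.466, -0.457], [0.01, -0.692, -0.722, 0.816], [0.0, 0.0, 0.0, 1.0]]
```

Run:
```python
import cv2
a=cv2.imread('pics/top0.png')[170:340,120:520]
cv2.imwrite('pics/topc.png',cv2.resize(a,(800,340),interpolation=cv2.INTER_CUBIC))
```

```text
(no output)
```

View pics/topc.png

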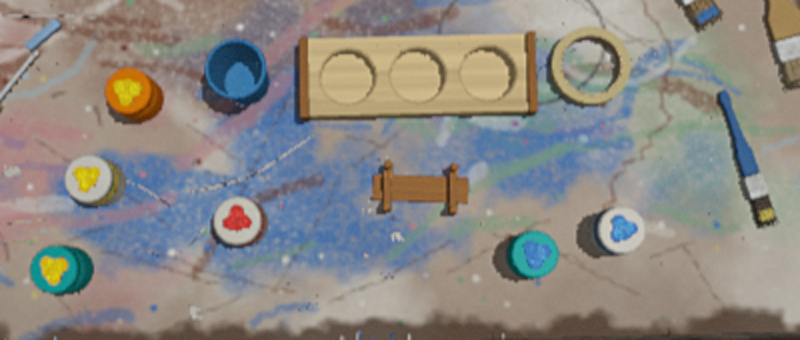

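View pics/scene0.png

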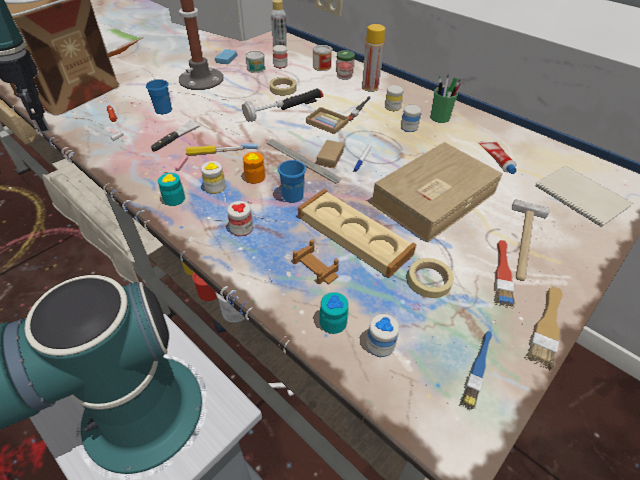

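The top crop (2x, offset 120,170) shows the white-lidded yellow jar at about (165,260), the red jar at (239,280), the blue jar at (430,285) and the brush at (492,250). The rack, the rest at (333,264) and the tub at (238,207) on the +y side also show.
- **Yellow candidates:** orange (185,216), turquoise (150,305) and off-white lid (165,260). The off-white one fits.
- **Blue candidates:** turquoise (386,297) and off-white lid (430,285). The off-white one fits.

The enlarged crop confirms both.

Create h.py:
```python
from workcell import bot
import cv2,numpy as np
from scipy.spatial.transform import Rotation as Ro
def proj(cam,px,z,info=None):   # px (col,row) -> world at height z
    i=info or bot.camera_info(cam);K=np.array(i['intrinsics']);E=np.array(i['extrinsics'])
    px=np.atleast_2d(px).astype(float)
    d=np.c_[px,np.ones(len(px))]@np.linalg.inv(K).T@E[:3,:3].T
    o=E[:3,3];return (o+d*((z-o[2])/d[:,2])[:,None])[:,:2]
def to_pix(cam,P,info=None):
    i=info or bot.camera_info(cam);K=np.array(i['intrinsics']);E=np.array(i['extrinsics'])
    c=(np.atleast_2d(P)-E[:3,3])@E[:3,:3];u=c@K.T;return u[:,:2]/u[:,2:]
def rel(target,yaw=None):
    """tool-axes shift from present pose to world target; turn to bring tool y (closing) to world yaw"""
    s=bot.read_state();R=Ro.from_rotvec(s['tcp_rot']).as_matrix()
    out=R.T@(np.array(target)-s['tool_pos'])
    y=np.arctan2(R[1,1],R[0,1]);t=None
    if yaw is not None: t=-((yaw-y+np.pi/2)%np.pi-np.pi/2)
    print('t',round(s['time'],2),'pos',np.round(s['tool_pos'],4),'tooly yaw',round(y,3),'q6',round(s['q'][5],2),'shift',np.round(out,4),'turn',None if t is None else round(t,3))
```

Run:
```python
from h import *
im=bot.read_camera('top');info=bot.camera_info('top')
hsv=cv2.cvtColor(im,cv2.COLOR_RGB2HSV)
for n,b in dict(y=(152,247,184,271),r=(226,268,253,293),b=(413,272,443,302)).items():
    x0,y0,x1,y1=[int(v) for v in b]
    m=np.zeros(im.shape[:2],np.uint8);m[y0:y1,x0:x1]=((hsv[y0:y1,x0:x1,2]>165)&(hsv[y0:y1,x0:x1,1]<50))*255
    c=max(cv2.findContours(m,0,2)[0],key=cv2.contourArea);(cx,cy),r=cv2.minEnclosingCircle(c)
    print(n,(cx,cy),r,proj('top',[(cx,cy)],.074,info).round(4))
for n,p in dict(y=(175,260),r=(241,281),b=(424,286),brush=(490,250),rack=(327,209),rest=(334,265),tub=(243,209)).items():
    print(n,proj('top',[p],0,info).round(3))
for t in ('brush','rack','brush_rest'):
    d=bot.regions_of('top',t)[0]
    c=max(cv2.findContours(d['pixels'].astype(np.uint8),0,2)[0],key=cv2.contourArea)[:,0]
    z={'brush':.01,'rack':.034,'brush_rest':.02}[t]
    w=proj('top',c,z,info).astype(np.float32);print(t,cv2.minAreaRect(w))
w=proj('top',[(293.5,208),(328.5,207.5),(363.5,207)],.034,info);print('wells',w.round(4))
rel([.6,.3,.2],np.pi/2)
```

```text
y (163.43804931640625, 258.29644775390625) 11.448949813842773 [[0.4923 0.4196]]
r (238.26364135742188, 279.6600036621094) 11.343160629272461 [[0.435  0.2359]]
b (432.0, 285.2037048339844) 14.118804931640625 [[ 0.4092 -0.2364]]
y [[0.495 0.411]]
r [[0.436 0.24 ]]
b [[ 0.411 -0.231]]
brush [[ 0.499 -0.407]]
rack [[0.619 0.013]]
rest [[ 0.471 -0.001]]
tub [[0.624 0.234]]
brush ((0.5023745894432068, -0.4099312722682953), (0.18212822079658508, 0.027915004640817642), 14.780328750610352)
rack ((0.6151033639907837, 0.008226796984672546), (0.11445365101099014, 0.3081933259963989), 0.5177384614944458)
brush_rest ((0.4760836064815521, 0.010921616107225418), (0.12068169564008713, 0.06159740313887596), 86.76808166503906)
wells [[ 0.6171  0.0993]
 [ 0.616   0.0097]
 [ 0.6149 -0.0799]]
t 1.0 pos [0.2039 0.6435 0.2097] tooly yaw 1.264 q6 -0.04 shift [-0.4814 -0.2078  0.0097] turn -0.307
```

Run:
```python
from h import *
rel([.45,.42,.22],0)
```

```text
t 1.0 pos [0.2039 0.6435 0.2097] tooly yaw 1.264 q6 -0.04 shift [-0.3021 -0.1387 -0.0103] turn 1.264
```

Call:
jog_arm:
  steps:
    - [[-0.05,-0.023,0,0],[-0.05,-0.023,0,0],[-0.05,-0.023,0,0],[-0.05,-0.023,0,0],[-0.05,-0.023,0,0]]

```text
time: 1.62
tool_pos: [0.4087, 0.4571, 0.2099]
tcp_rot: [0.48, 3.104, 0.001]
wrist_force: [0.4, 0.7, 0.2]
width: 0.998
grip_force: 0.0
```

Call:
jog_arm:
  steps:
    - [[-0.05,-0.023,0,0.18],[0,0,0,0.18],[0,0,0,0.18],[0,0,0,0.18],[0,0,0,0.18]]

```text
time: 2.25
tool_pos: [0.4483, 0.4212, 0.2097]
tcp_rot: [-1.791, -2.581, -0.0]
wrist_force: [-0.5, -0.3, -0.7]
width: 0.997
grip_force: 0.0
```

Call:
jog_arm:
  steps:
    - [[0,0,0,0.18],[0,0,0,0.184],[0,0,0,0],[0,0,0,0]]

```text
time: 2.75
tool_pos: [0.4482, 0.4213, 0.2097]
tcp_rot: [2.218, 2.225, 0.0]
wrist_force: [0.2, 0.4, 0.2]
width: 1.002
grip_force: 0.0
```

Run:
```python
from h import *
im=bot.read_camera('wrist');cv2.imwrite('pics/w1.png',im[:,:,::-1])
i=bot.camera_info('wrist');print(np.round(i['extrinsics'],3).tolist(),i['intrinsics'])
rel([.4923,.4196,.033],0)
print([(round(d['conf'],2),np.round(d['box']).tolist()) for d in bot.search_frame('wrist','jar_yellow')])
```

```text
[[1.0, 0.002, -0.0, 0.448], [0.002, -0.948, -0.319, 0.504], [-0.001, 0.319, -0.948, 0.374], [0.0, 0.0, 0.0, 1.0]] [[429.03111499   0.         314.18287724]
 [  0.         429.03111499 237.29026091]
 [  0.           0.           1.        ]]
t 2.8 pos [0.4482 0.4213 0.2097] tooly yaw 0.002 q6 0.71 shift [-0.0018  0.0441  0.1767] turn 0.002
[(0.94, [335.0, 159.0, 415.0, 250.0]), (0.88, [449.0, 216.0, 553.0, 308.0]), (0.83, [179.0, 108.0, 273.0, 199.0]), (0.63, [266.0, 344.0, 336.0, 443.0])]
```

View pics/w1.png

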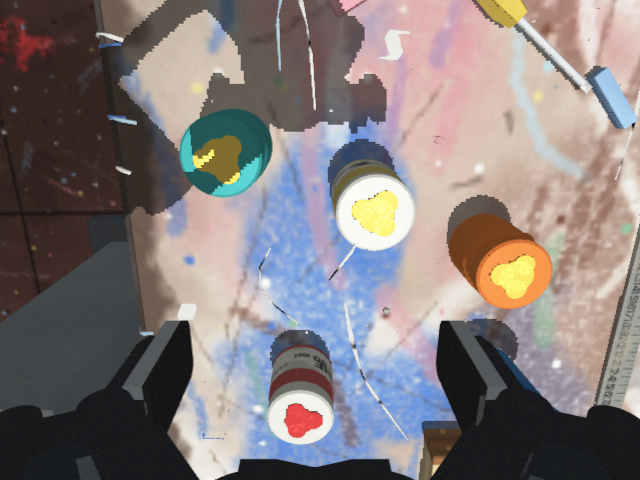

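The wrist view shows the yellow lid centred at about (375,212) and the red at (301,417), with turquoise at (215,150) and orange at (514,274) on either side.

Add to h.py:
```python
def lid(cam,box,z=.074,im=None):
    im=bot.read_camera(cam) if im is None else im
    x0,y0,x1,y1=box;h=cv2.cvtColor(im,cv2.COLOR_RGB2HSV)[y0:y1,x0:x1]
    m=((h[...,2]>190)&(h[...,1]<45)).astype(np.uint8)
    m=cv2.morphologyEx(m,cv2.MORPH_OPEN,np.ones((3,3)))
    c=cv2.convexHull(max(cv2.findContours(m,0,2)[0],key=cv2.contourArea))
    e=cv2.fitEllipse(c);p=np.array(e[0])+(x0,y0)
    w=proj(cam,[p],z)[0];print('lid px',p.round(1),'axes',np.round(e[1],1),'world',w.round(4));return w
```

Run:
```python
from h import *
im=bot.read_camera('wrist')
w=lid('wrist',(328,165,420,255),im=im);rel([*w,.033],0)
lid('wrist',(262,380,340,448),im=im)
for p in [(225,155),(514,274)]:print(proj('wrist',[p],.074))
```

```text
lid px [385.6 210. ] axes [ 90.5 100.4] world [0.4994 0.4244]
t 2.9 pos [0.4482 0.4213 0.2097] tooly yaw 0.001 q6 0.71 shift [0.003  0.0513 0.1767] turn 0.001
lid px [300.1 417.2] axes [53.6 66.5] world [0.4359 0.2405]
[[0.38596927 0.46363366]]
[[0.59970347 0.3743172 ]]
```

Run:
```python
from h import *
w=proj('wrist',[(375,212)],.074)[0];print(w);rel([*w,.1],0)
rel([*w,.033],0)
```

```text
[0.4918708  0.42288928]
t 2.9 pos [0.4482 0.4213 0.2097] tooly yaw 0.001 q6 0.71 shift [0.0015 0.0437 0.1097] turn 0.001
t 2.9 pos [0.4482 0.4213 0.2097] tooly yaw 0.001 q6 0.71 shift [0.0015 0.0437 0.1767] turn 0.001
```

Call:
jog_arm:
  steps:
    - [[0,0.0437,0.03,0],[0,0,0.05,0],[0,0,0.05,0],[0,0,0.046,0],[0,0,0,0]]
  finger_gap: 1.0

```text
time: 3.52
tool_pos: [0.4883, 0.4184, 0.0288]
tcp_rot: [-2.22, -2.221, 0.016]
wrist_force: [0.2, 0.6, 0.5]
width: 0.999
grip_force: 0.0
```

Call:
jog_arm:
  steps:
    - [[0,0,0,0],[0,0,0,0],[0,0,0,0],[0,0,0,0],[0,0,0,0]]
  finger_gap: 0.0
  grip_force: 40

```text
time: 4.15
tool_pos: [0.4939, 0.4232, 0.0372]
tcp_rot: [2.221, 2.221, 0.009]
wrist_force: [-1.3, -0.3, 6.0]
width: 0.654
grip_force: 43.4
```

Call:
jog_arm:
  steps:
    - [[0,0,-0.06,0],[0,0,-0.06,0],[0,0,-0.06,0],[-0.06,0.005,-0.02,0],[-0.06,0.005,0,0]]

```text
time: 4.78
tool_pos: [0.5035, 0.3024, 0.2379]
tcp_rot: [2.217, 2.222, 0.011]
wrist_force: [1.1, 0.1, -2.0]
width: 0.659
grip_force: 43.8
```

Call:
jog_arm:
  steps:
    - [[-0.06,0,0,0],[-0.06,0,0,0],[-0.05,0,0,0],[0,0,0,0],[0,0,0,0]]

```text
time: 5.4
tool_pos: [0.5019, 0.1323, 0.234]
tcp_rot: [2.222, 2.22, 0.002]
wrist_force: [-0.3, 0.1, -2.1]
width: 0.658
grip_force: 43.8
```

Run:
```python
from h import *
im=bot.read_camera('wrist');cv2.imwrite('pics/w2.png',im[:,:,::-1])
i=bot.camera_info('wrist')
print(to_pix('wrist',[(.6171,.0993,.034),(.616,.0097,.034),(.615,-.08,.034),(.474,.042,.024),(.474,-.042,.024)],i).round())
rel([.6171,.0993,.25],0)
np.save('e2.npy',i['extrinsics'])
```

```text
[[444. 231.]
 [434. 320.]
 [425. 398.]
 [285. 285.]
 [287. 360.]]
t 5.45 pos [0.5019 0.1329 0.2339] tooly yaw 0.0 q6 0.21 shift [-0.0336  0.1152 -0.0161] turn 0.0
```

View pics/w2.png

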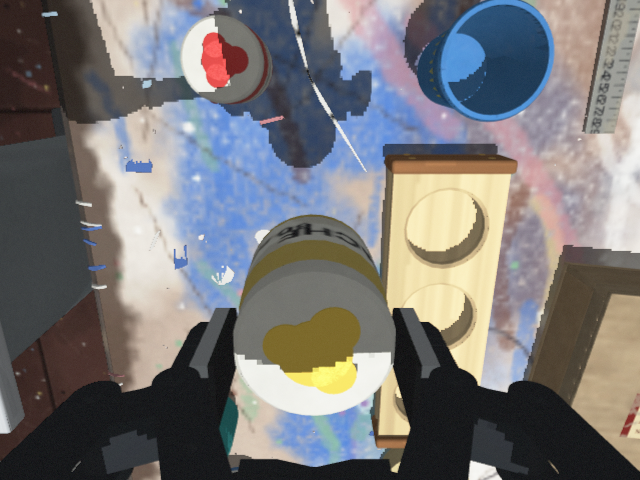

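The held yellow jar is at (315,340). The rim of the well nearest the tub spans 404–488 by 188–267, centred at about (446,227), and the tub is at (490,60).

Run:
```python
from h import *
i=bot.camera_info('wrist')
im=cv2.imread('pics/w2.png')
print('well1',proj('wrist',[(446,227.5)],.034,i),'edges',proj('wrist',[(404,227),(488,227),(446,188),(446,267)],.034,i).round(4).tolist())
print('cheek top',proj('wrist',[(387,160),(516,160)],.04,i).round(4).tolist(), 'far',proj('wrist',[(377,442)],.04,i))
print('box',proj('wrist',[(565,248),(530,400)],.06,i).round(3).tolist())
print('lid',proj('wrist',[(314,340)],.234+.038,i))
rel([.6171,.0993,.12],0)
```

```text
well1 [[0.6188735  0.10283392]] edges [[0.5815, 0.1033], [0.6562, 0.1033], [0.6154, 0.1385], [0.6226, 0.0649]]
cheek top [[0.5622, 0.1634], [0.6694, 0.1634]] far [[ 0.56757123 -0.1307888 ]]
box [[0.712, 0.093], [0.707, -0.061]]
lid [[0.50162497 0.13688465]]
t 5.45 pos [0.5019 0.1329 0.2339] tooly yaw 0.0 q6 0.21 shift [-0.0337  0.1151  0.1139] turn 0.0
```

Call:
jog_arm:
  steps:
    - [[-0.017,0.058,0,0],[-0.017,0.058,0.02,0],[0,0,0.05,0],[0,0,0.05,0],[0,0,0,0]]

```text
time: 6.08
tool_pos: [0.612, 0.0995, 0.1079]
tcp_rot: [-2.214, -2.218, 0.014]
wrist_force: [0.2, -0.7, -1.2]
width: 0.657
grip_force: 43.9
```

Call:
jog_arm:
  steps:
    - [[0,0,0.02,0],[0,0,0.015,0],[0,0,0.015,0],[0,0,0,0],[0,0,0,0]]

```text
time: 6.7
tool_pos: [0.6169, 0.0985, 0.0642]
tcp_rot: [2.221, 2.221, 0.0]
wrist_force: [0.8, 0.5, -1.3]
width: 0.656
grip_force: 44.0
```

```bash
python3 -c "
from h import *
rel([.6175,.099,.048],0)"
```

```text
t 6.7 pos [0.6169 0.0985 0.0642] tooly yaw -0.0 q6 0.12 shift [0.0005 0.0006 0.0162] turn -0.0
```

Call:
jog_arm:
  steps:
    - [[0,0,0.008,0],[0,0,0.007,0],[0,0,0,0],[0,0,0,0]]

```text
time: 7.2
tool_pos: [0.6165, 0.0985, 0.0486]
tcp_rot: [-2.221, -2.221, 0.001]
wrist_force: [0.1, 0.4, -2.2]
width: 0.658
grip_force: 44.0
```

Call:
jog_arm:
  steps:
    - [[0,0,0,0],[0,0,0,0],[0,0,0,0],[0,0,-0.02,0],[0,0,-0.04,0]]
  finger_gap: 1.0

```text
time: 7.82
tool_pos: [0.6151, 0.0983, 0.1084]
tcp_rot: [-2.22, -2.22, 0.005]
wrist_force: [0.9, -0.1, -0.5]
width: 1.002
grip_force: 0.0
```

Call:
jog_arm:
  steps:
    - [[0,0,-0.05,0],[0,0,-0.05,0],[0,0,0,0]]

```text
time: 8.2
tool_pos: [0.621, 0.099, 0.2173]
tcp_rot: [2.216, 2.216, 0.016]
wrist_force: [0.2, -0.2, -0.4]
width: 1.0
grip_force: 0.0
```

Run:
```python
from h import *
im=bot.read_camera('wrist');cv2.imwrite('pics/w3.png',im[:,:,::-1])
rel([.436,.237,.19],0)
print(to_pix('wrist',[(.6171,.0993,.034),(.616,.0097,.034),(.615,-.08,.034),(.474,.042,.024),(.474,-.042,.024)]).round())
```

```text
t 8.25 pos [0.619  0.0988 0.2138] tooly yaw 0.0 q6 0.12 shift [ 0.1382 -0.1832  0.0225] turn 0.0
[[310. 199.]
 [310. 298.]
 [309. 383.]
 [149. 260.]
 [160. 343.]]
```

View pics/w3.png

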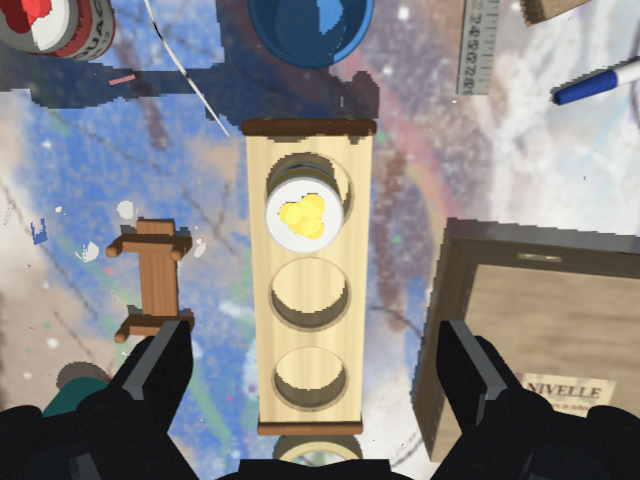

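The yellow jar stands in its well, lid at (304,214). The empty well rims are centred at about (311,294) and (310,378). The rest is at left, with saddles at about y=246 and y=328.

Run:
```python
from h import *
i=bot.camera_info('wrist')
print('wells',proj('wrist',[(311,294),(310,378)],.034,i).round(4).tolist())
print('jar lid',proj('wrist',[(304,214)],.084,i).round(4).tolist())
print('ears',proj('wrist',[(112,248),(186,245),(122,332),(187,327)],.040,i).round(4).tolist())
print('cheeks',proj('wrist',[(248,127),(375,127),(260,430),(361,428)],.040,i).round(4).tolist())
```

```text
wells [[0.6173, 0.0134], [0.6161, -0.0747]]
jar lid [[0.6126, 0.1006]]
ears [[0.4511, 0.0594], [0.5131, 0.0619], [0.4481, -0.0206], [0.5066, -0.0157]]
cheeks [[0.5695, 0.1575], [0.6667, 0.1574], [0.5671, -0.1302], [0.6658, -0.1285]]
```

Call:
jog_arm:
  steps:
    - [[0.035,-0.046,0,0],[0.035,-0.046,0,0],[0.035,-0.046,0,0],[0.033,-0.045,0.02,0],[0,0,0,0]]

```text
time: 8.88
tool_pos: [0.4285, 0.237, 0.1856]
tcp_rot: [-2.214, -2.224, 0.01]
wrist_force: [-0.1, -0.6, -0.3]
width: 0.997
grip_force: 0.0
```

Run:
```python
from h import *
im=bot.read_camera('wrist')
d=bot.search_frame('wrist','jar_red');print([(x['conf'],np.round(x['box'])) for x in d])
b=np.round(d[0]['box']).astype(int)
w=lid('wrist',tuple(b),im=im);rel([*w,.033],0)
cv2.imwrite('pics/w4.png',im[b[1]-10:b[3]+10,b[0]-10:b[2]+10,::-1])
```

```text
[(0.93, array([282., 164., 373., 262.]))]
lid px [328.  220.8] axes [80.8 85.6] world [0.4417 0.2375]
t 8.97 pos [0.4328 0.2364 0.1879] tooly yaw 0.002 q6 0.45 shift [0.0013 0.0091 0.1549] turn 0.002
```

View pics/w4.png

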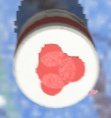

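Run:
```python
from h import *
i0=bot.camera_info('wrist');im=bot.read_camera('wrist')
w=lid('wrist',(282,164,380,268),im=im);rel([*w,.033],0)
```

```text
lid px [320.2 218.8] axes [80.8 84.4] world [0.4377 0.2387]
t 9.03 pos [0.4339 0.2362 0.1885] tooly yaw 0.0 q6 0.45 shift [0.0026 0.0038 0.1555] turn 0.0
```

Call:
jog_arm:
  steps:
    - [[0.001,0.003,0.04,0],[0,0,0.05,0],[0,0,0.045,0],[0,0,0.018,0],[0,0,0,0]]
  finger_gap: 1.0

```text
time: 9.65
tool_pos: [0.4368, 0.2367, 0.035]
tcp_rot: [-2.222, -2.219, 0.004]
wrist_force: [-0.3, -0.1, 0.8]
width: 1.005
grip_force: 0.0
```

Call:
jog_arm:
  steps:
    - [[0,0,0,0],[0,0,0,0],[0,0,0,0],[0,0,0,0],[0,0,0,0]]
  finger_gap: 0.0
  grip_force: 40

```text
time: 10.28
tool_pos: [0.4387, 0.2386, 0.0383]
tcp_rot: [2.22, 2.221, 0.007]
wrist_force: [-1.3, -0.6, 6.5]
width: 0.656
grip_force: 41.9
```

Call:
jog_arm:
  steps:
    - [[0,0,-0.06,0],[0,0,-0.06,0],[0,0,-0.06,0],[0,0,0,0],[0,0,0,0]]

```text
time: 10.9
tool_pos: [0.4366, 0.2375, 0.2161]
tcp_rot: [2.221, 2.221, 0.002]
wrist_force: [0.2, 0.7, -2.5]
width: 0.656
grip_force: 43.9
```

```bash
python3 -c "
from h import *
rel([.617,.0095,.234],0)"
```

```text
t 10.9 pos [0.4366 0.2375 0.2161] tooly yaw 0.0 q6 0.45 shift [-0.228   0.1804 -0.0178] turn 0.0
```

Call:
jog_arm:
  steps:
    - [[-0.046,0.036,0,0],[-0.046,0.036,0,0],[-0.046,0.036,0,0],[-0.045,0.036,0,0],[-0.045,0.036,0,0]]

```text
time: 11.52
tool_pos: [0.6159, 0.008, 0.2125]
tcp_rot: [-2.219, -2.219, 0.005]
wrist_force: [0.8, 0.6, -1.3]
width: 0.658
grip_force: 43.8
```

Call:
jog_arm:
  steps:
    - [[0,0,0.04,0],[0,0,0.04,0],[0,0,0.02,0],[0,0,0,0],[0,0,0,0]]

```text
time: 12.15
tool_pos: [0.6177, 0.0098, 0.117]
tcp_rot: [2.22, 2.221, 0.002]
wrist_force: [-0.2, -0.4, -1.1]
width: 0.657
grip_force: 43.9
```

```bash
python3 -c "
from h import *
rel([.617,.0095,.064],0)"
```

```text
t 12.15 pos [0.6177 0.0098 0.117 ] tooly yaw 0.0 q6 -0.02 shift [-0.0003 -0.0007  0.053 ] turn 0.0
```

Call:
jog_arm:
  steps:
    - [[0,0,0.025,0],[0,0,0.02,0],[0,0,0.01,0],[0,0,0,0],[0,0,0,0]]

```text
time: 12.78
tool_pos: [0.6172, 0.0095, 0.0615]
tcp_rot: [2.221, 2.221, 0.001]
wrist_force: [-0.3, -0.5, -1.2]
width: 0.66
grip_force: 43.8
```

Call:
jog_arm:
  steps:
    - [[0,0,0.007,0],[0,0,0.006,0],[0,0,0,0],[0,0,0,0]]

```text
time: 13.28
tool_pos: [0.6169, 0.0095, 0.0485]
tcp_rot: [2.221, 2.221, 0.0]
wrist_force: [-2.8, -0.7, 5.4]
width: 0.657
grip_force: 44.4
```

Call:
jog_arm:
  steps:
    - [[0,0,0,0],[0,0,0,0],[0,0,0,0],[0,0,-0.02,0],[0,0,-0.04,0]]
  finger_gap: 1.0

```text
time: 13.9
tool_pos: [0.6151, 0.0095, 0.1072]
tcp_rot: [-2.219, -2.219, 0.005]
wrist_force: [0.3, 0.3, 0.1]
width: 0.999
grip_force: 0.0
```

Call:
jog_arm:
  steps:
    - [[0,0,-0.05,0],[0,0,-0.05,0],[-0.04,-0.035,0,0],[-0.04,-0.035,0,0],[-0.04,-0.035,0,0]]

```text
time: 14.52
tool_pos: [0.5112, -0.1115, 0.2097]
tcp_rot: [2.219, 2.221, 0.002]
wrist_force: [0.1, -1.0, 0.6]
width: 0.998
grip_force: 0.0
```

Call:
jog_arm:
  steps:
    - [[-0.04,-0.035,0,0],[-0.04,-0.035,0,0],[-0.04,-0.031,0.02,0],[0,0,0,0],[0,0,0,0]]

```text
time: 15.15
tool_pos: [0.4113, -0.2306, 0.189]
tcp_rot: [2.221, 2.219, 0.002]
wrist_force: [-1.3, 0.2, 0.3]
width: 1.001
grip_force: 0.0
```

Run:
```python
from h import *
i0=bot.camera_info('wrist');im=bot.read_camera('wrist')
d=bot.search_frame('wrist','jar_blue');print([(round(x['conf'],2),np.round(x['box'])) for x in d])
cv2.imwrite('pics/w5.png',im[:,:,::-1]);rel([.41,-.235,.19],0)
for x in d: lid('wrist',tuple(np.round(x['box']).astype(int)),im=im)
```

```text
[(0.62, array([275., 166., 360., 264.])), (0.6, array([224.,   0., 322., 107.]))]
t 15.25 pos [ 0.412  -0.2301  0.189 ] tooly yaw 0.001 q6 -0.56 shift [-0.0049 -0.002  -0.001 ] turn 0.001
lid px [318.5 234.6] axes [ 97.4 103.6] world [ 0.4148 -0.2391]Traceback (most recent call last):
  File "<stdin>", line 5, in <module>
  File "h.py", line 24, in lid
    c=cv2.convexHull(max(cv2.findContours(m,0,2)[0],key=cv2.contourArea))
                     ~~~^^^^^^^^^^^^^^^^^^^^^^^^^^^^^^^^^^^^^^^^^^^^^^^^
ValueError: max() iterable argument is empty
```

View pics/w5.png

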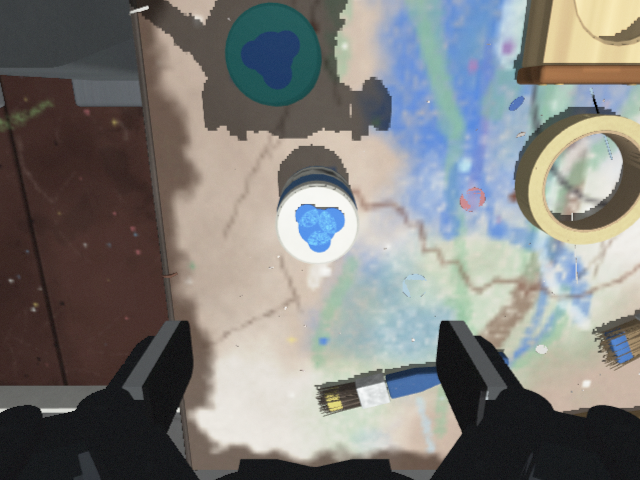

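The white-lidded blue jar is centred at about (317.5,224). The turquoise look-alike is apart from it at (273,54), and the brush is at (320–440, 375–400).

Run:
```python
from h import *
w=proj('wrist',[(317.5,224)],.074)[0]-[0,.002];print(w);rel([*w,.034],0)
```

```text
[ 0.41415116 -0.233444  ]
t 15.25 pos [ 0.412  -0.2301  0.189 ] tooly yaw 0.001 q6 -0.56 shift [-0.0033  0.0019  0.155 ] turn 0.001
```

Call:
jog_arm:
  steps:
    - [[-0.003,0.001,0.04,0],[0,0,0.05,0],[0,0,0.045,0],[0,0,0.018,0],[0,0,0,0]]
  finger_gap: 1.0

```text
time: 15.88
tool_pos: [0.4114, -0.2317, 0.0334]
tcp_rot: [-2.217, -2.221, 0.001]
wrist_force: [1.2, -0.0, 0.1]
width: 1.005
grip_force: 0.0
```

Call:
jog_arm:
  steps:
    - [[0,0,0,0],[0,0,0,0],[0,0,0,0],[0,0,0,0],[0,0,0,0]]
  finger_gap: 0.0
  grip_force: 40

```text
time: 16.5
tool_pos: [0.4134, -0.2341, 0.0368]
tcp_rot: [2.219, 2.219, 0.002]
wrist_force: [-0.4, 1.2, 7.3]
width: 0.659
grip_force: 42.4
```

Call:
jog_arm:
  steps:
    - [[0,0,-0.06,0],[0,0,-0.06,0],[0,0,-0.06,0],[0,0,0,0],[0,0,0,0]]

```text
time: 17.12
tool_pos: [0.4114, -0.2333, 0.2147]
tcp_rot: [2.221, 2.221, 0.0]
wrist_force: [0.8, -0.3, -2.2]
width: 0.657
grip_force: 44.3
```

```bash
python3 -c "
from h import *
rel([.616,-.08,.216],0)"
```

```text
t 17.12 pos [ 0.4114 -0.2333  0.2147] tooly yaw -0.0 q6 -0.57 shift [ 0.1533  0.2046 -0.0013] turn -0.0
```

Call:
jog_arm:
  steps:
    - [[0.031,0.041,0,0],[0.031,0.041,0,0],[0.031,0.041,0,0],[0.030,0.041,0,0],[0.030,0.041,0,0]]

```text
time: 17.75
tool_pos: [0.616, -0.0791, 0.2112]
tcp_rot: [-2.218, -2.219, 0.005]
wrist_force: [0.1, 0.4, -1.2]
width: 0.653
grip_force: 44.2
```

Call:
jog_arm:
  steps:
    - [[0,0,0.04,0],[0,0,0.04,0],[0,0,0.02,0],[0,0,0,0],[0,0,0,0]]

```text
time: 18.38
tool_pos: [0.6176, -0.0809, 0.1159]
tcp_rot: [2.221, 2.22, 0.002]
wrist_force: [0.7, -0.2, -0.3]
width: 0.661
grip_force: 44.3
```

```bash
python3 -c "
from h import *
rel([.616,-.08,.06],0)"
```

```text
t 18.38 pos [ 0.6176 -0.0809  0.1159] tooly yaw -0.0 q6 -0.17 shift [ 0.0009 -0.0017  0.0559] turn -0.0
```

Call:
jog_arm:
  steps:
    - [[0.001,-0.001,0.025,0],[0,0,0.02,0],[0,0,0.01,0],[0,0,0,0],[0,0,0,0]]

```text
time: 19.0
tool_pos: [0.6164, -0.0796, 0.0605]
tcp_rot: [2.221, 2.221, 0.001]
wrist_force: [0.7, 0.4, -1.2]
width: 0.659
grip_force: 44.2
```

Call:
jog_arm:
  steps:
    - [[0,0,0.007,0],[0,0,0.006,0],[0,0,0,0],[0,0,0,0]]

```text
time: 19.5
tool_pos: [0.6155, -0.0795, 0.0466]
tcp_rot: [-2.221, -2.221, 0.0]
wrist_force: [0.4, 0.3, -0.0]
width: 0.659
grip_force: 45.2
```

Call:
jog_arm:
  steps:
    - [[0,0,0,0],[0,0,0,0],[0,0,0,0],[0,0,-0.02,0],[0,0,-0.04,0]]
  finger_gap: 1.0

```text
time: 20.12
tool_pos: [0.6141, -0.0792, 0.1063]
tcp_rot: [-2.219, -2.219, 0.004]
wrist_force: [0.6, 0.4, 0.3]
width: 0.999
grip_force: 0.0
```

Call:
jog_arm:
  steps:
    - [[0,0,-0.05,0],[0,0,-0.05,0],[0,0,0,0]]

```text
time: 20.5
tool_pos: [0.62, -0.0802, 0.2152]
tcp_rot: [2.214, 2.214, 0.012]
wrist_force: [0.4, -0.5, -0.1]
width: 1.0
grip_force: 0.0
```

Run:
```python
from h import *
rel([.50,-.32,.2],0)
im=bot.read_camera('top')
d=bot.regions_of('top','brush')
for x in d:
    print(round(x['conf'],2),np.round(x['box']))
    c=max(cv2.findContours(x['pixels'].astype(np.uint8),0,2)[0],key=cv2.contourArea)[:,0]
    print(cv2.minAreaRect(proj('top',c,.008).astype(np.float32)))
cv2.imwrite('pics/top1.png',cv2.resize(im[170:340,120:520,::-1],(800,340),interpolation=cv2.INTER_CUBIC))
```

```text
t 20.5 pos [ 0.62   -0.0802  0.2152] tooly yaw 0.0 q6 -0.17 shift [-0.2398 -0.1202  0.0141] turn 0.0
0.63 [478. 219. 503. 286.]
((0.5025976896286011, -0.4095049798488617), (0.18333099782466888, 0.028718020766973495), 15.809468269348145)
```

View pics/top1.png

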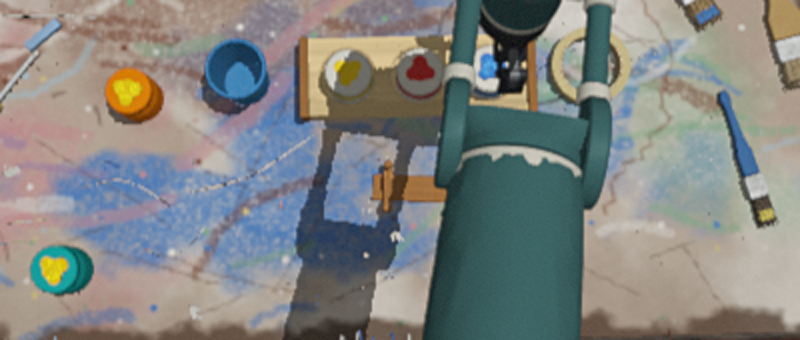

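The yellow, red and blue jars stand in their wells. The brush still lies at crop (745,160), bristles toward the robot. Next I'll move over it and turn.

Call:
jog_arm:
  steps:
    - [[-0.055,-0.018,0,0],[-0.055,-0.018,0,0],[-0.055,-0.018,0,0],[-0.055,-0.018,0,0],[-0.055,-0.018,0,0]]

```text
time: 21.22
tool_pos: [0.5238, -0.3553, 0.2047]
tcp_rot: [-2.219, -2.219, 0.001]
wrist_force: [0.6, 0.0, 0.0]
width: 1.001
grip_force: 0.0
```

Call:
jog_arm:
  steps:
    - [[-0.05,-0.016,0,-0.183],[0,0,0,-0.183],[0,0,0,-0.183],[0,0,0,-0.183],[0,0,0,-0.183]]

```text
time: 21.85
tool_pos: [0.5085, -0.4036, 0.2044]
tcp_rot: [-1.002, -2.973, -0.003]
wrist_force: [-1.0, 0.2, -0.8]
width: 0.995
grip_force: 0.0
```

Call:
jog_arm:
  steps:
    - [[0,0,0,-0.183],[0,0,0,-0.183],[0,0,0,-0.183],[0,0,0,-0.183],[0,0,0,-0.15]]

```text
time: 22.48
tool_pos: [0.5086, -0.4035, 0.2044]
tcp_rot: [0.362, -3.118, -0.005]
wrist_force: [-0.3, 0.6, 0.4]
width: 0.999
grip_force: 0.0
```

Call:
jog_arm:
  steps:
    - [[0,0,0,0],[0,0,0,0]]

```text
time: 22.72
tool_pos: [0.5092, -0.404, 0.2056]
tcp_rot: [0.351, -3.121, -0.002]
wrist_force: [-0.1, -0.3, -0.0]
width: 1.002
grip_force: 0.0
```

Run:
```python
from h import *
im=bot.read_camera('wrist');cv2.imwrite('pics/w6.png',im[:,:,::-1])
i=bot.camera_info('wrist')
rel([.514,-.406,.2],1.83)
d=bot.regions_of('wrist','brush')
for x in d[:2]:
    c=max(cv2.findContours(x['pixels'].astype(np.uint8),0,2)[0],key=cv2.contourArea)[:,0]
    print(round(x['conf'],2),x['box'],cv2.minAreaRect(proj('wrist',c,.008,i).astype(np.float32)))
print(proj('top',[(313.5,263.5),(346.5,263.5)],.03))
```

```text
t 22.77 pos [ 0.5093 -0.4042  0.2059] tooly yaw 1.795 q6 -2.5 shift [-0.0041 -0.0028  0.0059] turn -0.035
0.79 [288.5, 73.2, 323.7, 286.5] ((0.5052627325057983, -0.41007062792778015), (0.18564441800117493, 0.02587420679628849), 14.642816543579102)
[[ 0.47363519  0.05167194]
 [ 0.47144616 -0.03190243]]
```

View pics/w6.png

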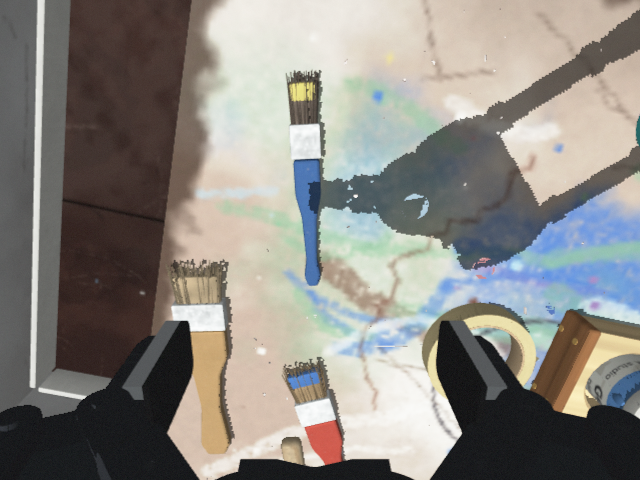

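Blue-handled brush with yellow bristles at (290–322, 72–286), fitted as 185.6 x 25.9 mm, which matches the given size.

```bash
python3 -c "
from h import *
rel([.516,-.407,.004],1.826)"
```

```text
t 22.82 pos [ 0.5095 -0.4043  0.2062] tooly yaw 1.795 q6 -2.5 shift [-0.0059 -0.0043  0.2022] turn -0.031
```

Call:
jog_arm:
  steps:
    - [[-0.006,-0.004,0.05,-0.02],[0,0,0.05,0],[0,0,0.05,0],[0,0,0.03,0],[0,0,0,0]]
  finger_gap: 0.7

```text
time: 23.45
tool_pos: [0.514, -0.4049, 0.0231]
tcp_rot: [0.384, -3.113, -0.008]
wrist_force: [-1.2, -1.1, -0.0]
width: 0.697
grip_force: 0.0
```

Call:
jog_arm:
  steps:
    - [[0,0,0.012,0],[0,0,0.007,0],[0,0,0,0],[0,0,0,0]]

```text
time: 23.95
tool_pos: [0.5169, -0.4074, 0.0086]
tcp_rot: [-0.386, 3.117, -0.001]
wrist_force: [-0.0, 0.0, 0.3]
width: 0.698
grip_force: 0.0
```

```bash
python3 -c "
from h import *
rel([.516,-.407,.004],1.826)"
```

```text
t 23.95 pos [ 0.5169 -0.4074  0.0086] tooly yaw 1.817 q6 -2.52 shift [0.0008 0.0007 0.0046] turn -0.009
```

Call:
jog_arm:
  steps:
    - [[0,0,0.003,0],[0,0,0,0],[0,0,0,0]]
  finger_gap: 0.0
  grip_force: 30

```text
time: 24.32
tool_pos: [0.5165, -0.407, 0.0048]
tcp_rot: [0.386, -3.118, -0.0]
wrist_force: [0.6, 0.3, -0.3]
width: 0.064
grip_force: 0.0
```

Call:
jog_arm:
  steps:
    - [[0,0,0,0],[0,0,0,0],[0,0,0,0],[0,0,0,0]]

```text
time: 24.82
tool_pos: [0.5165, -0.407, 0.0048]
tcp_rot: [-0.386, 3.118, -0.0]
wrist_force: [0.1, 0.3, 0.3]
width: -0.002
grip_force: 0.0
```

Call:
jog_arm:
  steps:
    - [[0,0,-0.03,0],[0,0,-0.05,0],[0,0,-0.05,0],[0,0,0,0],[0,0,0,0]]

```text
time: 25.45
tool_pos: [0.5163, -0.4069, 0.1347]
tcp_rot: [0.386, -3.118, 0.0]
wrist_force: [0.1, 0.4, -0.1]
width: 0.0
grip_force: 0.0
```

```bash
python3 -c "
from h import *
rel([.473,-.002,.15],0)"
```

```text
t 25.45 pos [ 0.5163 -0.4069  0.1347] tooly yaw 1.817 q6 -2.52 shift [-0.0567  0.4032 -0.0153] turn -1.325
```

The gripper closed fully, so the grasp missed. I'll look again.

Run:
```python
from h import *
im=bot.read_camera('wrist');cv2.imwrite('pics/w7.png',im[:,:,::-1])
i=bot.camera_info('wrist')
d=bot.regions_of('wrist','brush')
for x in d[:2]:
    c=max(cv2.findContours(x['pixels'].astype(np.uint8),0,2)[0],key=cv2.contourArea)[:,0]
    print(round(x['conf'],2),x['box'],cv2.minAreaRect(proj('wrist',c,.008,i).astype(np.float32)))
print(to_pix('wrist',[(.5163,-.4069,.005)],i))
```

```text
0.75 [293.6, 56.6, 331.5, 303.1] ((0.49714893102645874, -0.41126373410224915), (0.17121204733848572, 0.025129254907369614), 14.760531425476074)
[[311.17063977 216.17886909]]
```

View pics/w7.png

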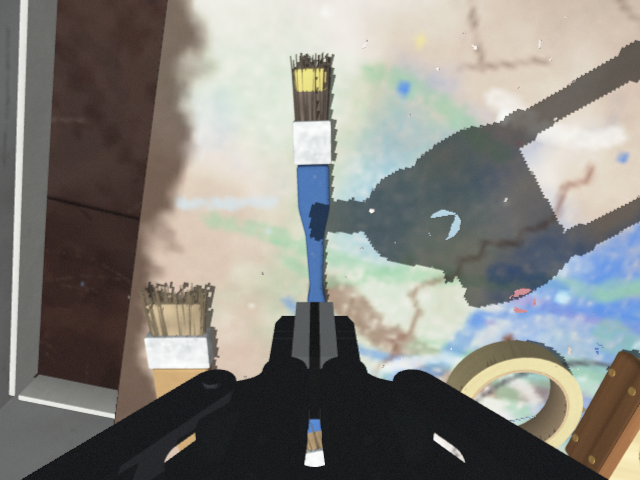

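Run:
```python
from h import *
s=bot.read_state();R=Ro.from_rotvec(s['tcp_rot']).as_matrix();i=bot.camera_info('wrist')
for k in (-.019,-.01,0,.01): print(k,to_pix('wrist',[s['tool_pos']+R[:,2]*k],i))
print('pad edges +-11mm in tool x at tcp',to_pix('wrist',[s['tool_pos']+R[:,0]*a for a in(-.011,.011)],i))
print('tilt',np.degrees(np.arccos(-R[2,2])))
im=bot.read_camera('scene');cv2.imwrite('pics/s2.png',cv2.resize(im[260:440,400:560,::-1],(640,720)[:1]+(600,)[:1] if 0 else (534,600),interpolation=cv2.INTER_CUBIC))
```

```text
-0.019 [[311.65016734 319.40968367]]
-0.01 [[311.7492544  308.21227655]]
0 [[311.84846209 297.00123693]]
0.01 [[311.93785234 286.89962489]]
pad edges +-11mm in tool x at tcp [[311.89986972 319.97370631]
 [311.79503336 273.1255998 ]]
tilt 0.20347407078890656
```

View pics/s2.png

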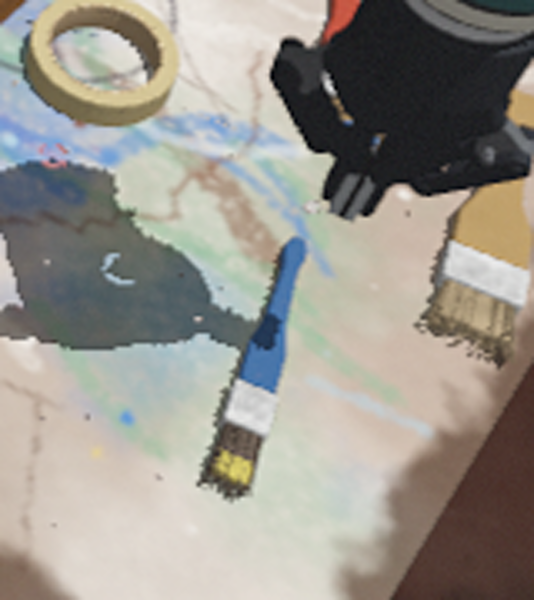

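Run:
```python
from h import *
s=bot.read_state();R=Ro.from_rotvec(s['tcp_rot']).as_matrix();i=bot.camera_info('scene')
for k in (-.03,-.019,-.01,0): print(k,((to_pix('scene',[s['tool_pos']+R[:,2]*k],i)-[400,260])*3.336).round(0))
for a in (-.011,.011): print(a,((to_pix('scene',[s['tool_pos']+R[:,0]*a],i)-[400,260])*3.336).round(0))
b=np.radians(14.7);u=np.array([np.cos(b),np.sin(b)]);c=np.array([.5045,-.41])
for z in(0,.015):
  for t in (-.093,.093): print('brush end',t,z,((to_pix('scene',[[*(c+u*t),z]],i)-[400,260])*3.336).round(0))
```

```text
-0.03 [[345. 197.]]
-0.019 [[339. 208.]]
-0.01 [[333. 217.]]
0 [[328. 228.]]
-0.011 [[332. 212.]]
0.011 [[323. 243.]]
brush end -0.093 0 [[217. 497.]]
brush end 0.093 0 [[294. 244.]]
brush end -0.093 0.015 [[223. 486.]]
brush end 0.093 0.015 [[301. 232.]]
```

Both views show the shut fingertips about 2.5 cm behind the reported TCP, so the fingers closed above the brush, which hasn't moved. I'll open them half way and feel downward in small steps.

Call:
jog_arm:
  steps:
    - [[0,0,0.05,0],[0,0,0.05,0],[0,0,0.03,0],[0,0,0,0],[0,0,0,0]]
  finger_gap: 0.5

```text
time: 26.22
tool_pos: [0.5168, -0.4073, 0.0051]
tcp_rot: [-0.386, 3.118, -0.0]
wrist_force: [0.4, -0.6, 1.2]
width: 0.505
grip_force: 0.0
```

Call:
jog_arm:
  steps:
    - [[0,0,0.004,0],[0,0,0.003,0],[0,0,0.003,0],[0,0,0,0]]

```text
time: 26.72
tool_pos: [0.5163, -0.4069, -0.0053]
tcp_rot: [0.386, -3.118, -0.0]
wrist_force: [0.6, 0.6, 0.1]
width: 0.496
grip_force: 0.0
```

Call:
jog_arm:
  steps:
    - [[0,0,0.002,0],[0,0,0.002,0],[0,0,0,0],[0,0,0,0]]

```text
time: 27.22
tool_pos: [0.5165, -0.407, -0.0093]
tcp_rot: [0.386, -3.118, -0.0]
wrist_force: [0.3, -0.8, 0.6]
width: 0.5
grip_force: 0.0
```

Call:
jog_arm:
  steps:
    - [[0,0,0.002,0],[0,0,0.002,0],[0,0,0,0],[0,0,0,0]]

```text
time: 27.72
tool_pos: [0.5165, -0.407, -0.0133]
tcp_rot: [0.386, -3.118, -0.0]
wrist_force: [-0.6, 0.3, -0.6]
width: 0.505
grip_force: 0.0
```

Run:
```python
from h import *
im=bot.read_camera('wrist');cv2.imwrite('pics/w8.png',im[:,:,::-1])
```

```text
(no output)
```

View pics/w8.png

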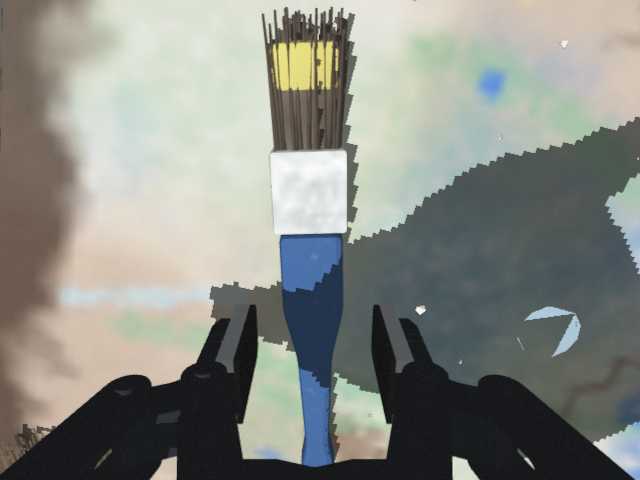

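The pads straddle the handle (left 255, right 375, handle 283–342) but sit slightly towards the thin end. I'll shift 8 mm towards the bristles and go on feeling down.

Call:
jog_arm:
  steps:
    - [[0.008,0,0,0],[0,0,0.002,0],[0,0,0.002,0],[0,0,0,0],[0,0,0,0]]

```text
time: 28.4
tool_pos: [0.5088, -0.409, -0.0173]
tcp_rot: [-0.386, 3.118, 0.0]
wrist_force: [-0.9, 0.1, 0.6]
width: 0.496
grip_force: 0.0
```

Call:
jog_arm:
  steps:
    - [[0,0,0.002,0],[0,0,0,0],[0,0,0,0]]

```text
time: 28.78
tool_pos: [0.5087, -0.409, -0.0193]
tcp_rot: [0.386, -3.118, -0.0]
wrist_force: [-0.6, 0.6, 0.3]
width: 0.5
grip_force: 0.0
```

Call:
jog_arm:
  steps:
    - [[0,0,0.002,0],[0,0,0,0],[0,0,0,0]]

```text
time: 29.15
tool_pos: [0.5087, -0.409, -0.0213]
tcp_rot: [0.386, -3.118, -0.0]
wrist_force: [0.1, -0.3, -0.4]
width: 0.5
grip_force: 0.0
```

Call:
jog_arm:
  steps:
    - [[0,0,0,0],[0,0,0,0],[0,0,0,0],[0,0,0,0],[0,0,0,0]]
  finger_gap: 0.0
  grip_force: 30

```text
time: 29.78
tool_pos: [0.5089, -0.4091, -0.021]
tcp_rot: [-0.386, 3.118, -0.0]
wrist_force: [-0.2, -0.0, 1.7]
width: 0.235
grip_force: 29.3
```

Call:
jog_arm:
  steps:
    - [[0,0,-0.03,0],[0,0,-0.05,0],[0,0,-0.05,0],[0,0,-0.04,0.1],[0,0,0,0.182]]
  grip_force: 40

```text
time: 30.4
tool_pos: [0.5112, -0.4111, 0.1541]
tcp_rot: [0.064, 3.134, -0.009]
wrist_force: [0.5, 0.4, -0.6]
width: 0.227
grip_force: 39.1
```

Call:
jog_arm:
  steps:
    - [[0,0,0,0.182],[0,0,0,0.182],[0,0,0,0.182],[0,0,0,0.182],[0,0,0,0.182]]

```text
time: 31.02
tool_pos: [0.5084, -0.4086, 0.1481]
tcp_rot: [-1.439, -2.792, -0.001]
wrist_force: [0.8, 0.6, -0.8]
width: 0.226
grip_force: 39.1
```

Call:
jog_arm:
  steps:
    - [[0,0,0,0.182],[0,0,0,0.182],[0,0,0,0.182],[0,0,0,0.09],[0,0,0,0]]

```text
time: 31.65
tool_pos: [0.5084, -0.4087, 0.1482]
tcp_rot: [-2.232, -2.21, 0.0]
wrist_force: [0.7, -0.4, -0.6]
width: 0.23
grip_force: 39.1
```

```bash
python3 -c "
from h import *
rel([.473,.0055,.11],-.01)"
```

```text
t 31.65 pos [ 0.5084 -0.4087  0.1482] tooly yaw -0.01 q6 -0.71 shift [ 0.4138 -0.0395  0.0385] turn 0.0
```

Call:
jog_arm:
  steps:
    - [[0.055,-0.0066,0,0],[0.055,-0.0066,0,0],[0.055,-0.0066,0,0],[0.055,-0.0066,0,0],[0.055,-0.0066,0,0]]

```text
time: 32.28
tool_pos: [0.4782, -0.132, 0.1487]
tcp_rot: [2.232, 2.211, 0.0]
wrist_force: [0.5, -0.0, -0.2]
width: 0.228
grip_force: 39.1
```

Call:
jog_arm:
  steps:
    - [[0.045,-0.0065,0,0],[0,0,0,0],[0,0,0,0],[0,0,0,0]]

```text
time: 32.78
tool_pos: [0.473, -0.0896, 0.1488]
tcp_rot: [2.234, 2.208, -0.0]
wrist_force: [0.5, 0.4, -0.1]
width: 0.227
grip_force: 39.1
```

Run:
```python
from h import *
i=bot.camera_info('wrist');im=bot.read_camera('wrist');cv2.imwrite('pics/w9.png',im[:,:,::-1])
rel([.473,.0055,.11],-.01)
d=bot.regions_of('wrist','brush_rest')
for x in d[:1]:
    c=max(cv2.findContours(x['pixels'].astype(np.uint8),0,2)[0],key=cv2.contourArea)[:,0]
    print(round(x['conf'],2),x['box'],cv2.minAreaRect(proj('wrist',c,.02,i).astype(np.float32)))
```

```text
t 32.83 pos [ 0.473  -0.0897  0.1488] tooly yaw -0.012 q6 -0.23 shift [ 0.0952 -0.0011  0.0388] turn -0.002
0.75 [262.1, 0.8, 373.9, 147.0] ((0.4780336022377014, 0.03012525662779808), (0.03379010781645775, 0.061430223286151886), 89.30619812011719)
```

View pics/w9.png

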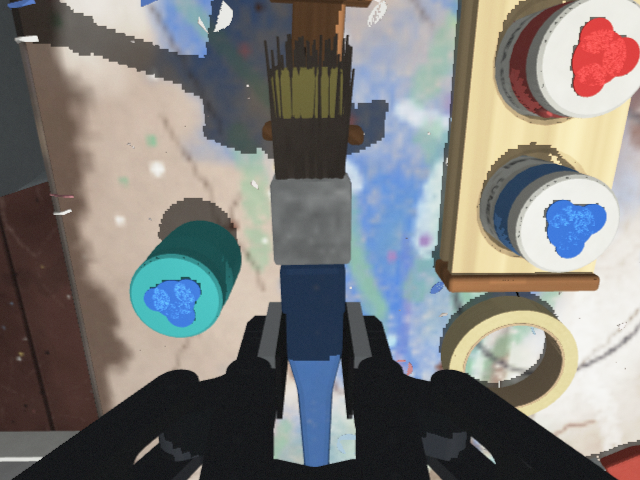

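The brush is held level along y, ferrule rows 178–265 centred on column 311. The near saddle's ears are at (268,132) and (355,132), so the brush lines up with the rest.

Run:
```python
from h import *
i=bot.camera_info('wrist')
print('ears',proj('wrist',[(268,132),(355,132)],.038,i).round(4).tolist())
print('ferrule',proj('wrist',[(311.5,178),(311.5,265)],.185,i).round(4).tolist(),'handle end',proj('wrist',[(316,465)],.18,i).round(4).tolist(),'edge handle',proj('wrist',[(313,350)],.182,i).round(4).tolist())
bot.read_camera('top')
for n in('brush','brush_rest'):
  for x in bot.regions_of('top',n)[:2]:
    c=max(cv2.findContours(x['pixels'].astype(np.uint8),0,2)[0],key=cv2.contourArea)[:,0]
    w=proj('top',c,.18 if n=='brush' else .02).astype(np.float32);print(n,round(x['conf'],2),np.round(x['box']),cv2.minAreaRect(w))
```

```text
ears [[0.4445, -0.0293], [0.4989, -0.0299]]
ferrule [[0.4727, -0.0308], [0.4723, -0.059]] handle end [[0.4727, -0.1471]] edge handle [[0.4723, -0.0927]]
brush 0.8 [332. 253. 350. 265.] ((0.47250494360923767, -0.018381042405962944), (0.042918115854263306, 0.02042129449546337), 88.49894714355469)
brush 0.54 [352. 192. 377. 220.] ((0.5970883369445801, -0.06308737397193909), (0.03822021186351776, 0.06145237758755684), 33.92831802368164)
brush_rest 0.8 [311. 252. 352. 277.] ((0.46238261461257935, 0.016564108431339264), (0.116622693836689, 0.058750640600919724), 69.04391479492188)
```

Call:
jog_arm:
  steps:
    - [[0.048,-0.0005,0,0],[0.0474,-0.0005,0,0],[0,0,0.04,0],[0,0,0.04,0],[0,0,0,0]]

```text
time: 33.65
tool_pos: [0.4692, 0.0069, 0.0656]
tcp_rot: [-2.229, -2.205, 0.009]
wrist_force: [0.5, -0.6, -0.4]
width: 0.228
grip_force: 39.2
```

Call:
jog_arm:
  steps:
    - [[0,0,0.03,0],[0,0,0.02,0],[0,0,0.008,0],[0,0,0,0],[0,0,0,0]]

```text
time: 34.28
tool_pos: [0.4741, 0.0067, 0.0121]
tcp_rot: [2.233, 2.208, 0.002]
wrist_force: [-0.7, 1.0, -0.5]
width: 0.223
grip_force: 39.2
```

Run:
```python
from h import *
i=bot.camera_info('wrist');im=bot.read_camera('wrist');cv2.imwrite('pics/w10.png',im[:,:,::-1])
rel([.472,.0057,.003],-.01)
```

```text
t 34.33 pos [0.4741 0.0067 0.0121] tooly yaw -0.011 q6 -0.03 shift [-0.0011 -0.0021  0.009 ] turn -0.001
```

View pics/w10.png

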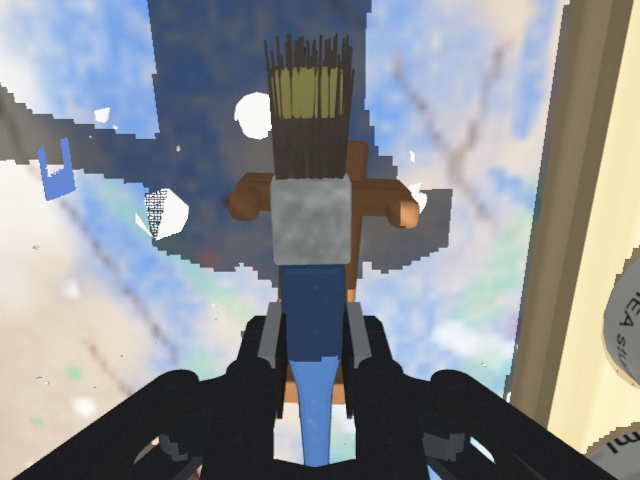

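The brush is over the rest. The far saddle's ears at (245,203) and (403,210) sit slightly right of the ferrule's centre column 311, so I'll compute the correction.

Run:
```python
from h import *
i=bot.camera_info('wrist')
print('ears',proj('wrist',[(245,203),(403,210)],.038,i).round(4).tolist())
print('ferrule',proj('wrist',[(311.5,178),(311.5,265)],.048,i).round(4).tolist())
rel([.472,.0057,.003],-.01)
```

```text
ears [[0.4514, 0.0555], [0.504, 0.0525]]
ferrule [[0.4737, 0.0655], [0.4733, 0.0372]]
t 34.33 pos [0.4741 0.0067 0.0121] tooly yaw -0.011 q6 -0.03 shift [-0.0011 -0.0021  0.009 ] turn -0.001
```

Call:
jog_arm:
  steps:
    - [[-0.0015,0.0015,0,0.05],[0,0,0.004,0],[0,0,0.003,0],[0,0,0,0],[0,0,0,0]]

```text
time: 34.95
tool_pos: [0.4742, 0.0054, 0.0037]
tcp_rot: [-2.288, -2.153, 0.0]
wrist_force: [0.4, 1.2, -0.0]
width: 0.228
grip_force: 39.2
```

Call:
jog_arm:
  steps:
    - [[0,0,0.0015,0],[0,0,0,0],[0,0,0,0]]

```text
time: 35.33
tool_pos: [0.4745, 0.0053, 0.0026]
tcp_rot: [2.288, 2.153, 0.0]
wrist_force: [-0.6, -0.2, 4.5]
width: 0.227
grip_force: 39.6
```

Call:
jog_arm:
  steps:
    - [[0,0,0,0],[0,0,0,0],[0,0,0,0],[0,0,-0.02,0],[0,0,-0.04,0]]
  finger_gap: 0.7

```text
time: 35.95
tool_pos: [0.472, 0.0054, 0.0609]
tcp_rot: [-2.286, -2.15, 0.006]
wrist_force: [0.7, 0.4, 0.1]
width: 0.701
grip_force: 0.0
```

Call:
jog_arm:
  steps:
    - [[0,0,-0.06,0],[0,0,-0.06,0],[0,0,-0.04,0],[-0.04,0,0,0],[-0.04,0,0,0]]

```text
time: 36.58
tool_pos: [0.4699, -0.0751, 0.2233]
tcp_rot: [2.285, 2.153, 0.002]
wrist_force: [-0.4, -0.2, -0.8]
width: 0.697
grip_force: 0.0
```

Call:
jog_arm:
  steps:
    - [[-0.06,0,0,0],[-0.06,0,0,0],[-0.06,0,0,0],[-0.06,0,0,0],[0,0,0,0]]

```text
time: 37.2
tool_pos: [0.4539, -0.3179, 0.2218]
tcp_rot: [2.294, 2.147, -0.001]
wrist_force: [-0.3, -0.2, -0.6]
width: 0.7
grip_force: 0.0
```

Run:
```python
from h import *
im=bot.read_camera('top')
for n in('brush','brush_rest'):
  for x in bot.regions_of('top',n)[:2]:
    c=max(cv2.findContours(x['pixels'].astype(np.uint8),0,2)[0],key=cv2.contourArea)[:,0]
    w=proj('top',c,.035 if n=='brush' else .02).astype(np.float32);print(n,round(x['conf'],2),np.round(x['box']),cv2.minAreaRect(w))
a=cv2.resize(im[180:300,220:420,::-1],(800,480),interpolation=cv2.INTER_CUBIC)
s=bot.read_camera('scene');b=cv2.resize(s[170:300,220:440,::-1],(800,473))
cv2.imwrite('pics/fin.png',cv2.resize(np.vstack([a,b]),(500,596)))
```

```text
brush_rest 0.67 [315. 250. 354. 280.] ((0.45546406507492065, 0.007646422833204269), (0.10707718878984451, 0.022955724969506264), 88.50071716308594)
```

View pics/fin.png

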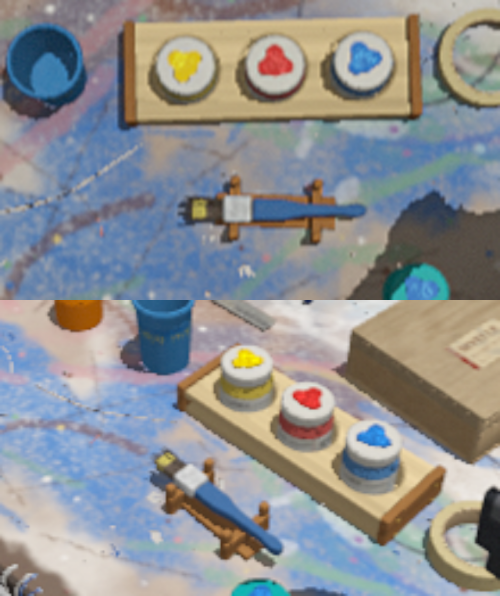

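The final view shows all three jars upright in order from the tub: yellow, red, blue. The brush spans 183–365, with its middle within about 2 mm of the saddles' middle (235 and 317). It lies between the ears with its bristles towards the tub, and the tub hasn't moved. Handing in.

```bash
python3 -c "
from workcell import bot
print(bot.finish_job())"
```

```text
the job is handed in; nothing more can be done
None
```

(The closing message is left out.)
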